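Cycle the station arms, lock out those that bind, load the rest

ROBOT

A 6-joint arm with a two-finger parallel gripper is mounted at the origin on a cart in front of the work surface, level with it; the furniture and walls round the work are solid. World frame = base frame: x ahead of the robot, y to its left, z up, the work surface at z = 0. Lengths are in m, angles in rad, forces in N, time in s.
With the tool pointing down it reaches from about 0.3 to 0.775 m from the base axis. Payload 14.6 kg.
Tool frame: the origin (TCP) lies midway between the tips of the shut fingers; the grasp point (between the pads) lies 19 mm behind it; z points along the fingers, y is the direction in which the jaws open and shut (so a half turn about z gives the same grasp; the last joint's range is limited). The gripper opens to 94 mm and grips with 3 to 60 N. Pads are 16 mm wide; open, the fingers measure 119 mm over their backs; the gripper's body (75 mm by 177 mm) begins 78 mm behind the grasp point.
Start: joints at [1.184, 0.3, 1.521, -0, 1.321, -0.067], TCP at [0.173, 0.522, 0.205] pointing down, gripper open.
Joint ranges: [-3.03, 3.03], [-0.79, 2.21], [0.23, 2.52], [-1.04, 4.18], [0, 3.07], [-2.55, 2.55]. Speed limits (rad/s): [2.22, 2.22, 2.57, 3.14, 3.14, 3.14].

INTERFACE

Orientations are given as [roll, pitch, yaw] about the fixed x, y, z axes, in that order (R = Rz(yaw) Ry(pitch) Rx(roll)).
In Python, from rig import * gives the robot as it stands. The module is installed in compiled form; this text tells all that it offers. Calls block until the motion is done:
- reach(position, orientation): joint-space move of the TCP to a pose.
- move_l(position, velocity=0.15, frame=None): straight line of the TCP; frame=None keeps the orientation; velocity is the mean speed in m/s.
- move_joints(angles): joint-space move.
- gripper_to(opening, grip_force=None): opening from 0.0 (shut) to 1.0 (fully open); grip_force is the grip in N (None keeps the last); returns when the fingers have stopped.
- dwell(seconds).
- inverse_kinematics(position, orientation): joint angles nearest the present ones, or None.
- sense(): the state.
- get_image(name): name is "scene" or "top"; returns the picture (384x512x3 uint8, red, green, blue); there is no depth.
- calibration(name): a dict with "intrinsics" (3x3 intrinsics, pixels), "camera_from_world" (4x4, takes a point from world to camera coordinates). Camera axes: x right, y down, z forward; pixel columns grow to the right and rows downward; lengths in m; the calibration is good to about 2 mm. A picture is of the moment at which its call begins. calibration takes no time and is no camera call.
A pose or a line that the arm cannot do raises Unreachable and nothing moves.
- job_done(): hands the job in, once; it reports no verdict.
The state is a dict: "t": time; "qpos": joint angles; "dq": joint speeds; "joint_torque": joint torques, N m; "ee_pos": TCP position; "tool_rot": TCP orientation; "wrist_force": force on the tool from outside, world axes, zero at the start; "wrist_torque": the same for the moment, N m; "gripper_width": opening from 0.0 (shut) to 1.0 (fully open).
Only numpy, scipy, OpenCV 4.12 (cv2) and the standard library are available. Lean on these libraries where they do the work, as an engineer would, in place of code of your own. Each camera call takes 0.05 s, during which the arm holds its last target. There are 200 camera calls.

TASK

Swing the blue retaining arm of every station out as far as it will go and leave them all out: an arm that stops well short of square to its closed position is binding. Then stand one brown jar upright on the middle of the rubber pad of each station whose arm swings fully, and slip one red collar fully home over the steel post of each station whose arm binds, with no jar on a binding station and no collar on a good one. Finally swing every arm fully closed again. Leave the stations where they stand, and spare jars and collars off them.

Things in the scene. Friction and masses are not known exactly. Their poses are not given: they have to be found in the camera images.
- station_a: heavy (4 kg) bottle station standing on the bench (may be absent): steel plate 100 (x) x 156 (y) x 12 mm; origin under its centre, -x its front, z up. Carries a round rubber pad, a steel lock-out post and a blue retaining arm swinging level about an upright pivot at (-38, 45) mm in this frame (hub 26 mm wide, top 34 mm). All look alike; on none, some or all, at random, the arm binds
- station_a_pad (a point): centre of the top of the 70 mm round rubber pad, at (5, 12, 14) mm in the station's frame; a jar stands here
- station_a_post (a point): top of the steel lock-out post, 18 mm in diameter with a rounded tip, 46 mm tall above the plate, at (5, -52, 58) mm in the station's frame
- station_a_knob (a point): centre of the upright black round grip knob at the arm's free end, 58 mm from the pivot axis: 18 mm in diameter, reaching from 34 mm to 78 mm above the bench (this point at 62 mm); the blue bar beneath it is 14 mm wide, at 22 to 34 mm. At joint value q it is at (-38 - 58 sin q, 45 - 58 cos q) mm in the station's frame
- station_a_arm (a joint): swing of the blue arm, rad: 0 = closed across the front of the pad; grows as the knob swings out towards the robot (clockwise from above); a free arm reaches its end stop at 1.55, a binding one stops dead at about 0.6. It stays where it is left; moving it takes about 1 N at the knob
- station_b: heavy (4 kg) bottle station standing on the bench (may be absent): steel plate 100 (x) x 156 (y) x 12 mm; origin under its centre, -x its front, z up. Carries a round rubber pad, a steel lock-out post and a blue retaining arm swinging level about an upright pivot at (-38, 45) mm in this frame (hub 26 mm wide, top 34 mm). All look alike; on none, some or all, at random, the arm binds
- station_b_pad (a point): centre of the top of the 70 mm round rubber pad, at (5, 12, 14) mm in the station's frame; a jar stands here
- station_b_post (a point): top of the steel lock-out post, 18 mm in diameter with a rounded tip, 46 mm tall above the plate, at (5, -52, 58) mm in the station's frame
- station_b_knob (a point): centre of the upright black round grip knob at the arm's free end, 58 mm from the pivot axis: 18 mm in diameter, reaching from 34 mm to 78 mm above the bench (this point at 62 mm); the blue bar beneath it is 14 mm wide, at 22 to 34 mm. At joint value q it is at (-38 - 58 sin q, 45 - 58 cos q) mm in the station's frame
- station_b_arm (a joint): swing of the blue arm, rad: 0 = closed across the front of the pad; grows as the knob swings out towards the robot (clockwise from above); a free arm reaches its end stop at 1.55, a binding one stops dead at about 0.6. It stays where it is left; moving it takes about 1 N at the knob
- station_c: heavy (4 kg) bottle station standing on the bench (may be absent): steel plate 100 (x) x 156 (y) x 12 mm; origin under its centre, -x its front, z up. Carries a round rubber pad, a steel lock-out post and a blue retaining arm swinging level about an upright pivot at (-38, 45) mm in this frame (hub 26 mm wide, top 34 mm). All look alike; on none, some or all, at random, the arm binds
- station_c_pad (a point): centre of the top of the 70 mm round rubber pad, at (5, 12, 14) mm in the station's frame; a jar stands here
- station_c_post (a point): top of the steel lock-out post, 18 mm in diameter with a rounded tip, 46 mm tall above the plate, at (5, -52, 58) mm in the station's frame
- station_c_knob (a point): centre of the upright black round grip knob at the arm's free end, 58 mm from the pivot axis: 18 mm in diameter, reaching from 34 mm to 78 mm above the bench (this point at 62 mm); the blue bar beneath it is 14 mm wide, at 22 to 34 mm. At joint value q it is at (-38 - 58 sin q, 45 - 58 cos q) mm in the station's frame
- station_c_arm (a joint): swing of the blue arm, rad: 0 = closed across the front of the pad; grows as the knob swings out towards the robot (clockwise from above); a free arm reaches its end stop at 1.55, a binding one stops dead at about 0.6. It stays where it is left; moving it takes about 1 N at the knob
- jar_1_centre (a point): centre (half-way up) of an upright brown glass jar with black screw cap, 52 mm in diameter, 89 mm tall, 0.15 kg; z is its upward axis
- jar_2_centre (a point): centre (half-way up) of an upright brown glass jar with black screw cap, 52 mm in diameter, 89 mm tall, 0.15 kg; z is its upward axis
- jar_3_centre (a point): centre (half-way up) of an upright brown glass jar with black screw cap, 52 mm in diameter, 89 mm tall, 0.15 kg; z is its upward axis
- collar_1_centre (a point): centre of a loose red plastic lock-out collar: plain ring, outside 52 mm, bore 28 mm, 45 mm tall; z along its bore. It rests 22.5 mm above what it stands on
- collar_2_centre (a point): centre of a loose red plastic lock-out collar: plain ring, outside 52 mm, bore 28 mm, 45 mm tall; z along its bore. It rests 22.5 mm above what it stands on
- collar_3_centre (a point): centre of a loose red plastic lock-out collar: plain ring, outside 52 mm, bore 28 mm, 45 mm tall; z along its bore. It rests 22.5 mm above what it stands on
- petri_stack: stack of clear petri dishes, 92 x 95 x 57 mm, under a loaded shelf along the whole bench that overhangs from world x = 0.63 m, 0.43 m above the worktop, a bystander behind the stations; origin at the centre of its underside
- timer: small white bench timer, 62 x 65 x 18 mm, a bystander behind the stations; origin at the centre of its underside
- tape_roll: roll of beige masking tape, 104 x 102 x 25 mm, a bystander behind the stations; origin at the centre of its underside
Mind the look-alikes: they are no part of the job. What is shaped like the part that bears jar_1_centre but orange or purple is not meant.

How it is judged:
By the outcome, as a careful person would: the job done as asked, in the order asked, and still so for the second after the job is handed in, with the robot touching nothing.
Of station_a, station_b, station_c only 2 to 3 are there at a start; the rules pass over those that are not, and their reading is None.
At some moment in a run one of collar_1, collar_2, collar_3 may be knocked a few centimetres aside while the robot is not near it.
Once in a run the grip may slacken for a moment while it holds something.
It also fails if it takes over 210 s, if anything falls off the work surface, if the arm or the gripper's body presses on something with over 40 N, if the wrist force passes 120 N, or if a joint passes its speed limit or range.

## Working session

There is one attempt and no reset: what is moved stays moved. The work goes in short steps, each a Python script; the robot and the scene stay as the last script left them, time stands still between calls to the robot, and variables do not carry over. Pictures are saved under pics/ and viewed, about 12 in all and at most 16, crops included, and the job is handed in when it is done.

```bash
mkdir -p pics
python3 - <<'E'
from rig import *
import cv2
for n in("scene","top"):
    im=get_image(n); cv2.imwrite(f"pics/{n}0.png",cv2.resize(im[:,:,::-1],(800,600),interpolation=cv2.INTER_CUBIC)); cv2.imwrite(f"pics/raw_{n}0.png",im[:,:,::-1])
    c=calibration(n);print(c)
s=sense();print(s["t"],s["ee_pos"],s["tool_rot"])
E
```

```text
{'intrinsics': array([[412.82776133,   0.        , 250.72305575],
       [  0.        , 412.82776133, 196.50784554],
       [  0.        ,   0.        ,   1.        ]]), 'camera_from_world': array([[ 0.77463455, -0.63218962, -0.01666142, -0.43839236],
       [-0.47716481, -0.56698346, -0.6714488 ,  0.33682316],
       [ 0.41503621,  0.52807768, -0.74086362,  1.2477885 ],
       [ 0.        ,  0.        ,  0.        ,  1.        ]])}
{'intrinsics': array([[423.52898045,   0.        , 257.41968519],
       [  0.        , 423.52898045, 191.5132208 ],
       [  0.        ,   0.        ,   1.        ]]), 'camera_from_world': array([[-0.020802  , -0.99977739, -0.00352701,  0.00732199],
       [-0.89668841,  0.02021706, -0.44220036,  0.53622401],
       [ 0.44217323, -0.00603602, -0.89690936,  1.25368173],
       [ 0.        ,  0.        ,  0.        ,  1.        ]])}
0.1 [0.17281654 0.52191257 0.20496731] [-3.14063120e+00 -8.28527875e-05  2.82176707e+00]
```

View pics/scene0.png

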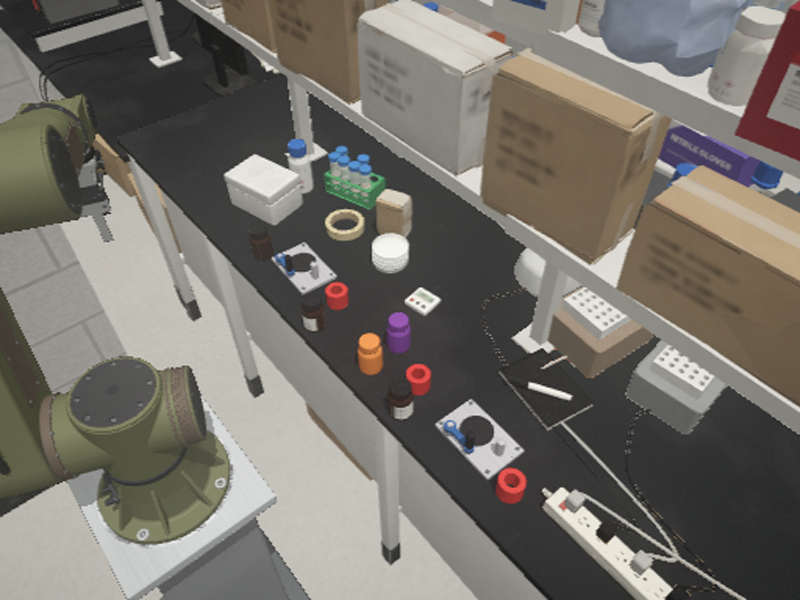

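View pics/top0.png

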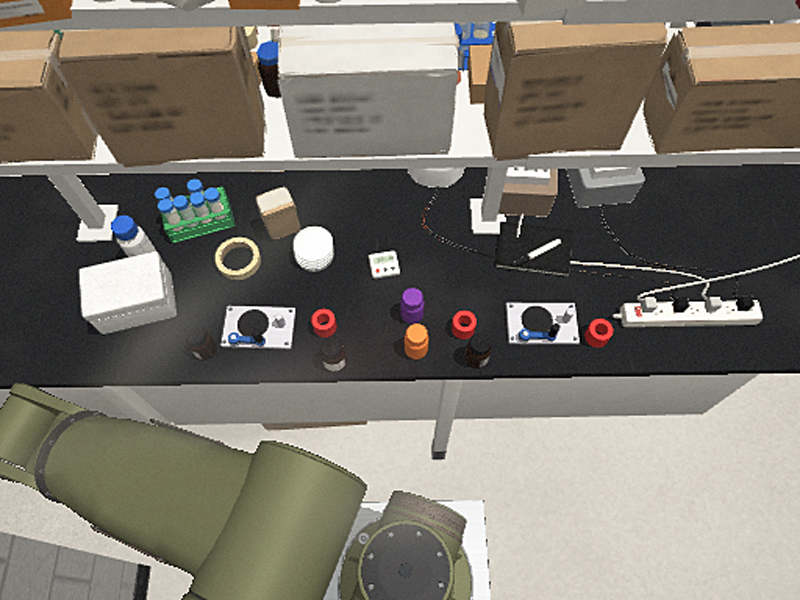

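Two stations are present, at about (258,327) and (542,323) in the top view, both with hub front-left (yaw near 0). The jars are at (203,345), (334,357) and (480,355), and the collars at (323,322), (464,323) and (600,332). The orange and purple jars are decoys. Next I measure.

```bash
cat > h.py <<'E'
import numpy as np, cv2
from rig import *
from scipy.optimize import minimize
CAL={n:calibration(n) for n in("scene","top")}
def proj(n,P):
    P=np.atleast_2d(np.asarray(P,float));c=CAL[n];M=c["camera_from_world"]
    q=(P@M[:3,:3].T+M[:3,3])@c["intrinsics"].T
    return q[:,:2]/q[:,2:]
def back(n,uv,z):
    c=CAL[n];M=c["camera_from_world"];R=M[:3,:3];o=-R.T@M[:3,3]
    d=R.T@np.linalg.inv(c["intrinsics"])@np.array([uv[0],uv[1],1.]);return o+d*(z-o[2])/d[2]
def sil(n,x,y,r,z0,z1):
    a=np.linspace(0,2*np.pi,40)
    P=[[x+r*np.cos(t),y+r*np.sin(t),z] for t in a for z in(z0,z1)]
    return cv2.convexHull(proj(n,P).astype(np.float32))[:,0]
def cen(poly):
    m=cv2.moments(poly.astype(np.float32).reshape(-1,1,2));return np.array([m["m10"],m["m01"]])/m["m00"]
def fitcyl(n,uv,r,z0,z1):
    p=back(n,uv,(z0+z1)/2)[:2]
    for _ in range(4):
        c=cen(sil(n,*p,r,z0,z1)); p=p+back(n,uv,(z0+z1)/2)[:2]-back(n,c,(z0+z1)/2)[:2]
    return p
def redmask(im):
    h=cv2.cvtColor(im,cv2.COLOR_RGB2HSV)
    return (((h[...,0]<5)|(h[...,0]>174))&(h[...,1]>150)&(h[...,2]>80)).astype(np.uint8)
def blobs(m,amin=40,amax=3000):
    out=[]
    for c in cv2.findContours(m,cv2.RETR_EXTERNAL,cv2.CHAIN_APPROX_NONE)[0]:
        h=cv2.convexHull(c);a=cv2.contourArea(h)
        if amin<a<amax: out.append((cen(h[:,0]),a))
    return out
def collars(n,im=None,z0=0):
    im=get_image(n) if im is None else im
    r=[]
    for c,a in blobs(redmask(im),60):
        p=fitcyl(n,c,.026,z0,z0+.045)
        if .25<p[0]<.63 and abs(p[1])<.7: r.append((*p.round(4),round(a)))
    return r
E
cat > m.py <<'E'
from h import *
I={n:cv2.imread(f"pics/raw_{n}0.png")[:,:,::-1].copy() for n in CAL}
for n in I: print(n,"collars",collars(n,I[n]))
# plates
for n,cs in(("top",[(165,209),(347,207)]),("scene",[(195,171),(307,280)])):
    im=I[n];h=cv2.cvtColor(im,cv2.COLOR_RGB2HSV)
    for c in cs:
        m=((h[...,2]>125)&(h[...,1]<60)).astype(np.uint8)
        k,l,s,_=cv2.connectedComponentsWithStats(m)
        best=[i for i in range(1,k) if 150<s[i,4]<3500 and abs(s[i,0]+s[i,2]/2-c[0])<18 and abs(s[i,1]+s[i,3]/2-c[1])<18]
        i=max(best,key=lambda i:s[i,4])
        v,u=np.nonzero(l==i)
        P=np.array([back(n,(a,b),.012)[:2] for a,b in zip(u,v)]).astype(np.float32)
        print(n,"plate",cv2.minAreaRect(P))
# jar crops, brightened
g=lambda im:np.clip(255*(im/255.)**.5*1.1,0,255).astype(np.uint8)
cr=[]
for n,cs in(("top",[(130,220),(214,228),(307,227)]),("scene",[(167,155),(200,202),(256,255)])):
    cr.append(np.hstack([cv2.resize(g(I[n][c[1]-20:c[1]+20,c[0]-20:c[0]+20]),(264,264),interpolation=cv2.INTER_NEAREST) for c in cs]))
cv2.imwrite("pics/jars.png",np.vstack(cr)[:,:,::-1])
E
python3 m.py
```

```text
scene collars [(np.float64(0.4958), np.float64(-0.4362), 330), (np.float64(0.5241), np.float64(-0.1409), 230), (np.float64(0.5328), np.float64(0.1689), 192)]
top collars [(np.float64(0.4957), np.float64(-0.434), 237), (np.float64(0.5224), np.float64(-0.139), 218), (np.float64(0.5341), np.float64(0.1708), 220)]
top plate ((0.5327937602996826, 0.31806057691574097), (0.15502901375293732, 0.09956329315900803), 86.92218780517578)
top plate ((0.5273380279541016, -0.3153439462184906), (0.15489056706428528, 0.095621258020401), 88.70986938476562)
scene plate ((0.5325021743774414, 0.3125463128089905), (0.16101501882076263, 0.10023549199104309), 86.58381652832031)
scene plate ((0.5279695987701416, -0.32046088576316833), (0.15625275671482086, 0.10032641887664795), 87.77507019042969)
```

View pics/jars.png

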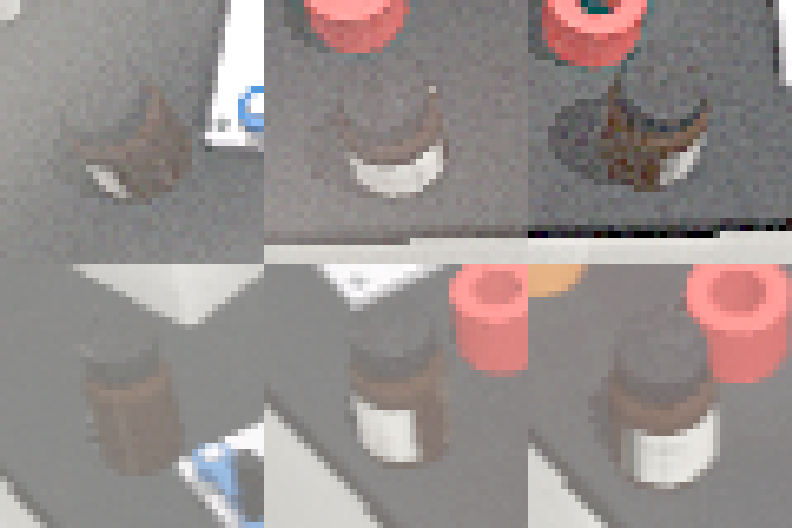

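Run:
```python
from h import *
from scipy.optimize import least_squares
J=[dict(top=(119.4,139.1,229.8),scene=(160.3,174.3,166.7)),dict(top=(204.8,221.4,237.8),scene=(193,207.7,212.3)),dict(top=(298.2,314.3,235.8),scene=(248.1,264.8,268.6))]
def mod(n,p):
    s=sil(n,*p,.026,0,.055);return np.array([s[:,0].min(),s[:,0].max(),s[:,1].max()])
for j in J:
    for ns in(["top"],["scene"],["top","scene"]):
        f=least_squares(lambda p:np.hstack([mod(n,p)-j[n] for n in ns]),back("top",(sum(j["top"][:2])/2,j["top"][2]-6),.02)[:2])
        print(ns,f.x.round(4),f.fun.round(1))
print(back("top",(257,243),0))
# check knob and post pixel predictions on the top picture
im=cv2.imread("pics/raw_top0.png")
im=cv2.resize(im,None,fx=4,fy=4,interpolation=cv2.INTER_CUBIC)
o=[]
for (x,y,a) in((.5327,.3155,-.055),(.5277,-.318,-.031)):
    R=np.array([[np.cos(a),-np.sin(a)],[np.sin(a),np.cos(a)]])
    for q,z in(((5,12),.014),((5,-52),.058),((-38,-13),.078),((-38,45),.034),((50,78),.012),((50,-78),.012),((-50,78),.012),((-50,-78),.012)):
        p=R@(np.array(q)/1e3)+[x,y]; u=(proj("top",[*p,z])[0]+.5)*4
        cv2.drawMarker(im,tuple(int(t) for t in u),(0,0,255),cv2.MARKER_CROSS,10,1)
    c=((proj("top",[x,y,0])[0])*4).astype(int); o.append(im[c[1]-130:c[1]+100,c[0]-130:c[0]+130])
cv2.imwrite("pics/st.png",cv2.resize(np.hstack(o),None,fx=1.5,fy=1.5))
```

```text
['top'] [0.4752 0.4342] [-0.9 -0.7  3.2]
['scene'] [0.4752 0.4342] [-3.6 -2.2  0.7]
['top', 'scene'] [0.4752 0.4342] [-0.9 -0.7  3.2 -3.6 -2.2  0.7]
['top'] [0.4398 0.1459] [-0.1  0.4  3.3]
['scene'] [0.4398 0.1477] [-3.6 -2.1  1.5]
['top', 'scene'] [0.4398 0.1459] [-0.1  0.4  3.3 -3.3 -1.9  1.8]
['top'] [ 0.4474 -0.167 ] [-0.3  0.7  1.2]
['scene'] [ 0.4401 -0.167 ] [-3.3 -3.6  2.9]
['top', 'scene'] [ 0.4493 -0.168 ] [ 0.   1.   0.7 -0.9 -1.1  1.6]
[4.03839509e-01 3.40638277e-04 0.00000000e+00]
```

View pics/st.png

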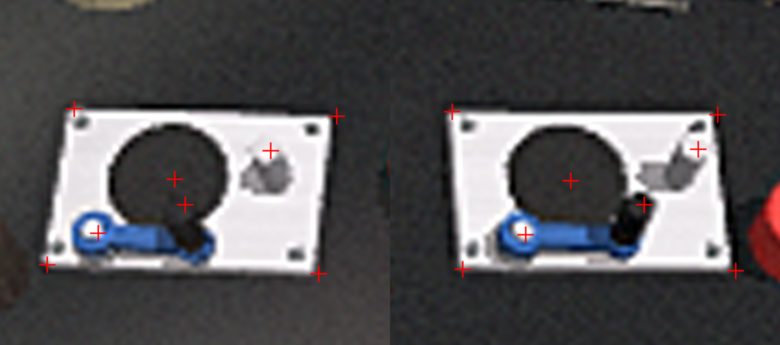

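Station markers land within about 1 px (3 mm) of the features, which matches the calibration bias between the two cameras. The jar fit stalled on float32 differences, so I redo it with a larger step, then open arm A.

```bash
cat >> h.py <<'E'
ST={"A":(.5327,.3155,-.055),"B":(.5277,-.318,-.031)}
def S(k,x,y):   # station mm -> world xy
    X,Y,a=ST[k];return np.array([X+(x*np.cos(a)-y*np.sin(a))/1e3,Y+(x*np.sin(a)+y*np.cos(a))/1e3])
def knob(k,q): return S(k,-38-58*np.sin(q),45-58*np.cos(q))
def orient(yaw):
    # jaw axis along direction yaw+90deg (mod pi); pick the half turn nearest to zero on last joint
    return [np.pi,0,yaw]
def best(p,yaw):
    c=[]
    for y in(yaw,yaw+np.pi,yaw-np.pi):
        j=inverse_kinematics(list(p),orient(y))
        if j is not None: c.append((abs(j[5]),y))
    return orient(min(c)[1])
def F(): return np.array(sense()["wrist_force"])
def go(p,yaw):
    o=best(p,yaw);reach(list(p),o);return o
ZT=.046
def push(k,q0,q1,side,yaw_off,step=.07,fmax=6.):
    """pusher centre is offset tangentially by d from knob; side=-1 inside(open), +1 outside(close)"""
    d=.0175; a=ST[k][2]; f0=F(); n=int(np.ceil(abs(q1-q0)/step)); log=[]
    for q in np.linspace(q0,q1,n+1)[1:]:
        t=S(k,-np.cos(q)*1e3,np.sin(q)*1e3)-S(k,0,0)
        p=knob(k,q)+side*d*t
        move_l([*p,ZT],.06,[np.pi,0,yaw_off+a-q]); f=F()-f0
        log.append((round(q,2),f[:2].round(1).tolist()))
        if np.hypot(*f[:2])>fmax: break
    return q,log
E
python3 - <<'E'
from h import *
from scipy.optimize import least_squares
J=[dict(top=(119.4,139.1,229.8),scene=(160.3,174.3,166.7)),dict(top=(204.8,221.4,237.8),scene=(193,207.7,212.3)),dict(top=(298.2,314.3,235.8),scene=(248.1,264.8,268.6))]
def mod(n,p):
    s=sil(n,*p,.026,0,.055);return np.array([s[:,0].min(),s[:,0].max(),s[:,1].max()])
for j in J:
    f=least_squares(lambda p:np.hstack([mod(n,p)-j[n] for n in j]),back("top",(sum(j["top"][:2])/2,j["top"][2]-6),.02)[:2],diff_step=.01)
    print(f.x.round(4),f.fun.round(1))
# is yaw range ok for both stations, q 0..1.55?
for k in ST:
    for off in(0,np.pi):
        print(k,off,[None if (j:=inverse_kinematics([*knob(k,q),ZT],[np.pi,0,off+ST[k][2]-q])) is None else np.round(j[[0,5]],2).tolist() for q in(0,.8,1.6)])
E
```

```text
[0.487  0.4325] [ 0.1  0.2  0.  -0.8  0.5 -0.4]
[0.4518 0.1468] [-0.2  0.2 -0.  -0.7  0.7  0. ]
[ 0.454  -0.1665] [-0.5  0.4 -0.6 -0.  -0.3  0.5]
A 0 [[0.49, 2.12], None, [0.63, -2.42]]
A 3.141592653589793 [[0.49, -1.03], [0.56, -0.16], [0.63, 0.72]]
B 0 [[-0.66, 0.95], [-0.67, 1.73], None]
B 3.141592653589793 [[-0.66, -2.19], [-0.67, -1.41], [-0.63, -0.57]]
```

```bash
cat >> h.py <<'E'
def open_arm(k):
    a=ST[k][2]; p=S(k,-38+24,-13); o=[np.pi,0,np.pi+a]
    gripper_to(0.0,20); reach([*p,.17],o); move_l([*p,ZT],.15)
    q,log=push(k,0,1.66,-1,np.pi); print(k,q,log,sense()["ee_pos"].round(4) if hasattr(sense()["ee_pos"],"round") else sense()["ee_pos"])
    # back off to the inside, then up
    t=S(k,-np.cos(q)*1e3,np.sin(q)*1e3)-S(k,0,0); e=np.array(sense()["ee_pos"]); 
    move_l([*(e[:2]-.012*t),ZT],.1); move_l([*(e[:2]-.012*t),.17],.25); print("t",sense()["t"])
E
python3 - <<'E'
from h import *
open_arm("A")
E
```

```text
A 1.66 [(np.float64(0.07), [0.8, -0.2]), (np.float64(0.14), [0.5, -0.2]), (np.float64(0.21), [0.6, 0.0]), (np.float64(0.28), [0.1, 0.6]), (np.float64(0.35), [0.9, 1.4]), (np.float64(0.42), [0.6, 1.2]), (np.float64(0.48), [-0.4, 0.1]), (np.float64(0.55), [0.5, 0.4]), (np.float64(0.62), [0.4, -0.2]), (np.float64(0.69), [1.3, 0.5]), (np.float64(0.76), [0.6, 0.3]), (np.float64(0.83), [-0.0, 0.9]), (np.float64(0.9), [0.3, 0.2]), (np.float64(0.97), [0.3, 1.2]), (np.float64(1.04), [0.3, 0.1]), (np.float64(1.11), [0.3, 1.3]), (np.float64(1.18), [0.6, 0.5]), (np.float64(1.25), [0.9, 0.5]), (np.float64(1.31), [0.9, 0.7]), (np.float64(1.38), [1.0, 0.4]), (np.float64(1.45), [0.5, 0.5]), (np.float64(1.52), [1.3, 0.4]), (np.float64(1.59), [3.1, -4.3]), (np.float64(1.66), [4.5, -9.0])] [0.4379 0.3522 0.0459]
t 11.0167
```

A reached its end stop at about 1.55 and moves freely. Now B, then a look at the scene.

Run:
```python
from h import *
s=sense()["ee_pos"]; reach([.42,0,.22],best([.42,0,.22],np.pi))
open_arm("B")
reach([.40,-.05,.3],best([.40,-.05,.3],np.pi))
im=get_image("top");cv2.imwrite("pics/raw_top1.png",im[:,:,::-1])
cv2.imwrite("pics/top1.png",cv2.resize(im[170:260,80:420,::-1],(800,212),interpolation=cv2.INTER_CUBIC))
print(collars("top",im),sense()["t"])
```

```text
B 1.5908333333333333 [(np.float64(0.07), [-0.2, 0.7]), (np.float64(0.14), [0.2, 0.5]), (np.float64(0.21), [0.5, 0.6]), (np.float64(0.28), [0.2, 1.0]), (np.float64(0.35), [0.2, 0.1]), (np.float64(0.42), [-0.2, 1.5]), (np.float64(0.48), [-0.5, 1.0]), (np.float64(0.55), [-0.1, 0.7]), (np.float64(0.62), [-0.1, 0.2]), (np.float64(0.69), [-0.6, -0.8]), (np.float64(0.76), [-0.3, -0.0]), (np.float64(0.83), [-0.4, 0.2]), (np.float64(0.9), [0.5, 0.8]), (np.float64(0.97), [-0.4, 0.8]), (np.float64(1.04), [0.3, 1.3]), (np.float64(1.11), [-0.2, 0.4]), (np.float64(1.18), [0.2, -0.1]), (np.float64(1.25), [0.1, 0.2]), (np.float64(1.31), [-0.3, 0.2]), (np.float64(1.38), [-0.5, 0.0]), (np.float64(1.45), [-0.6, 0.1]), (np.float64(1.52), [0.9, 0.8]), (np.float64(1.59), [4.1, -5.0])] [ 0.4329 -0.2874  0.0462]
t 23.325
[(np.float64(0.4813), np.float64(0.1978), 173), (np.float64(0.4957), np.float64(-0.434), 236), (np.float64(0.5208), np.float64(-0.1505), 106)] 25.1
```

View pics/top1.png

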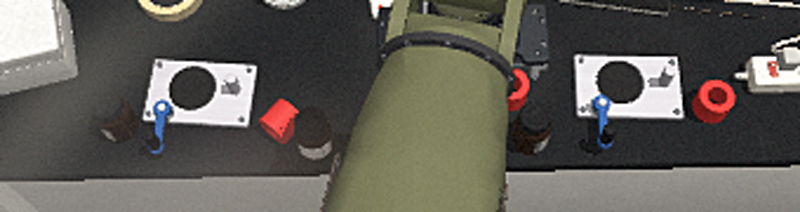

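Both arms swing fully out and stay there, at crop (160,125) and (602,125), so both stations are good and each gets a jar. No collars are needed. The collar near A was knocked aside at crop (280,120), which doesn't affect the job. Placing jar 1 on A now.

```bash
cat >> h.py <<'E'
def place(k,jar,zg=.028):
    yaw=np.pi+ST[k][2]; o=[np.pi,0,yaw]
    gripper_to(.72,30); reach([*jar,.19],o); f0=F()
    move_l([*jar,zg],.12); print("down dF",(F()-f0).round(1))
    gripper_to(0.,30); w0=sense()["gripper_width"]; e=np.array(sense()["ee_pos"])
    move_l([*jar,.17],.12); dwell(.2); w1=sense()["gripper_width"]; print("w",w0,w1,"e",e.round(4))
    if w1<.5: print("LOST");return
    p=S(k,5,12)
    reach([*p,.17],o); w2=sense()["gripper_width"]; print("w2",w2)
    if w2<.5: print("LOST");return
    f0=F(); move_l([*p,zg+.018],.1)
    for z in np.arange(zg+.017,zg+.009,-.001):
        move_l([*p,z],.03)
        if (F()-f0)[2]>2: break
    print("touch z",z,(F()-f0).round(1),sense()["gripper_width"])
    gripper_to(.66,30); move_l([*p,.19],.1); print("t",sense()["t"])
E
python3 - <<'E'
from h import *
o=[np.pi,0,np.pi]; reach([.42,.25,.22],o)
place("A",(.487,.4325))
reach([.38,.1,.25],best([.38,.1,.25],np.pi))
c=[]
for n,b in(("top",(100,165,270,265)),("scene",(130,120,300,220))):
    im=get_image(n);cv2.imwrite(f"pics/raw_{n}2.png",im[:,:,::-1])
    c.append(cv2.resize(im[b[1]:b[3],b[0]:b[2],::-1],(510,300),interpolation=cv2.INTER_CUBIC))
cv2.imwrite("pics/p2.png",np.vstack(c))
E
```

```text
down dF [-0.3  0.8  1.3]
w 0.5533204384545485 0.5463763724520838 e [0.4871 0.4325 0.0284]
w2 0.551845051122752
touch z 0.041999999999999996 [ 1.  -1.2  4.3] 0.5515377529497113
t 37.5417
```

View pics/p2.png

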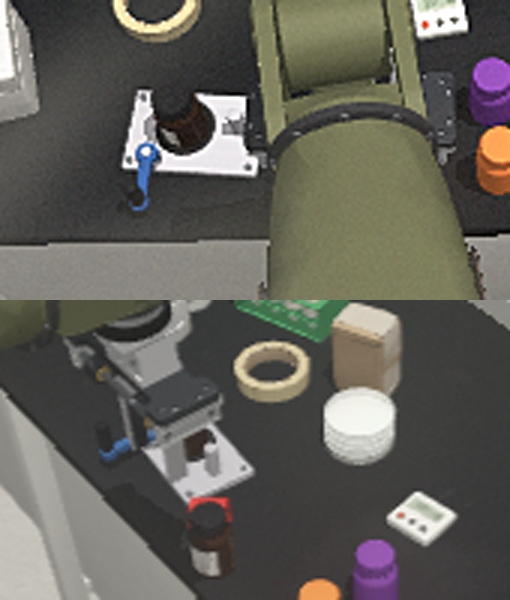

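Jar 1 stands on A's pad at crop (185,120), with A's arm still out. Now jar 3 onto B.

Run:
```python
from h import *
place("B",(.454,-.1665))
reach([.35,.15,.3],best([.35,.15,.3],np.pi))
c=[]
for n,b in(("top",(270,165,440,265)),("scene",(230,210,400,310))):
    im=get_image(n);cv2.imwrite(f"pics/raw_{n}3.png",im[:,:,::-1])
    c.append(cv2.resize(im[b[1]:b[3],b[0]:b[2],::-1],(510,300),interpolation=cv2.INTER_CUBIC))
cv2.imwrite("pics/p3.png",np.vstack(c))
```

```text
down dF [-0.3 -0.8  0. ]
w 0.5453349564756215 0.5519947605776647 e [ 0.4541 -0.1665  0.0283]
w2 0.5528212514907038
touch z 0.041999999999999996 [-0.2  0.3  3.8] 0.5475222054433391
t 48.7083
```

View pics/p3.png

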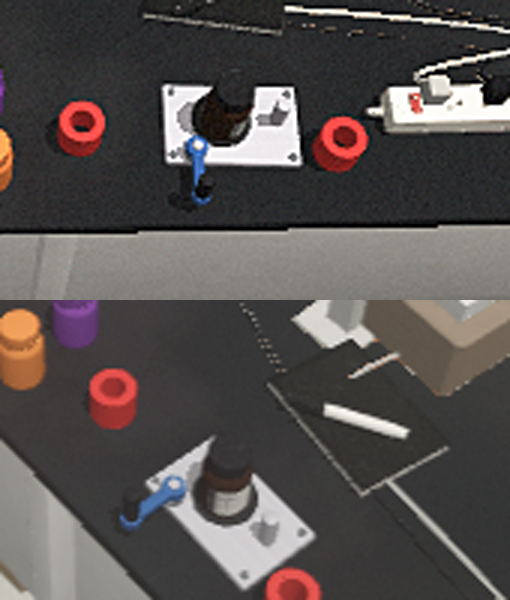

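Jar 3 stands on B's pad and the arm is still out. Now I close both arms, pushing the knobs from outside.

```bash
cat >> h.py <<'E'
def close_arm(k):
    a=ST[k][2]; q=1.55; T=lambda q:S(k,-np.cos(q)*1e3,np.sin(q)*1e3)-S(k,0,0)
    p=knob(k,q)+.027*T(q); o=[np.pi,0,np.pi+a-q]
    gripper_to(0.0,20); reach([*p,.19],o); move_l([*p,ZT],.15)
    q,log=push(k,1.58,-.12,1,np.pi,fmax=6); print(k,q,log[-6:])
    e=np.array(sense()["ee_pos"])[:2]+.015*T(q)
    move_l([*e,ZT],.1); move_l([*e,.19],.25); print("t",sense()["t"])
E
python3 - <<'E'
from h import *
close_arm("A")
reach([.38,0,.25],[np.pi,0,np.pi])
close_arm("B")
reach([.33,-.02,.32],best([.33,-.02,.32],np.pi))
c=[]
for n,b in(("top",(90,165,430,265)),("scene",(150,120,350,320))):
    im=get_image(n);cv2.imwrite(f"pics/raw_{n}4.png",im[:,:,::-1])
    cv2.imwrite(f"pics/{n}4.png",cv2.resize(im[b[1]:b[3],b[0]:b[2],::-1],None,fx=2.3 if n=="top" else 3,fy=2.3 if n=="top" else 3,interpolation=cv2.INTER_CUBIC))
E
```

```text
A 0.016000000000000014 [(np.float64(0.36), [-0.7, -1.1]), (np.float64(0.29), [-0.2, -1.1]), (np.float64(0.22), [0.2, -1.3]), (np.float64(0.15), [-0.7, -0.9]), (np.float64(0.08), [-0.1, -0.4]), (np.float64(0.02), [-6.5, 0.8])]
t 61.3417
B -0.052000000000000046 [(np.float64(0.29), [-1.1, 0.9]), (np.float64(0.22), [0.0, -0.4]), (np.float64(0.15), [-0.6, 0.3]), (np.float64(0.08), [-0.3, 0.5]), (np.float64(0.02), [-0.0, 0.9]), (np.float64(-0.05), [-17.8, 3.2])]
t 72.05
```

View pics/top4.png

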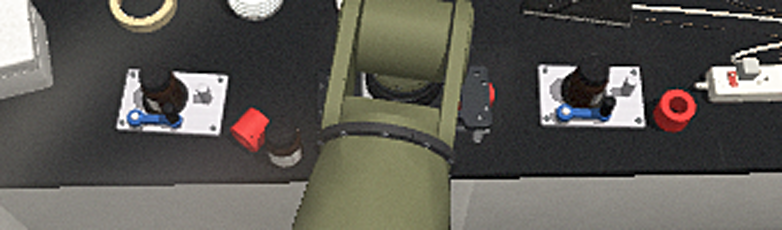

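View pics/scene4.png

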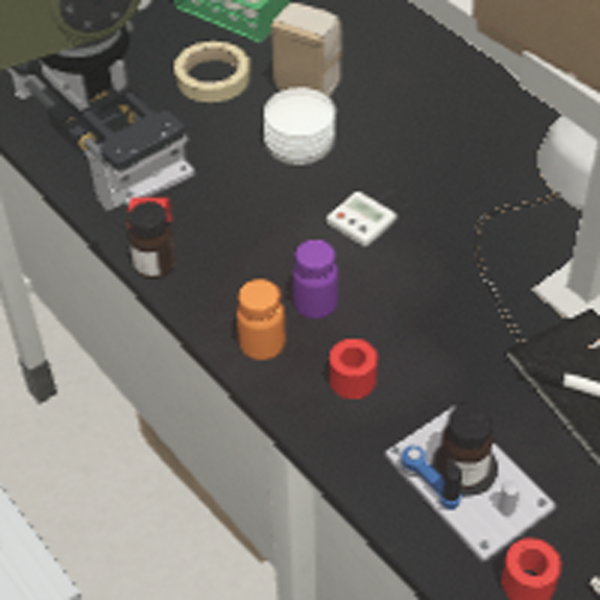

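B is closed. I give A one more firm push to be sure it's on its stop, then check both stations with the arm out of the way.

Run:
```python
from h import *
k="A";a=ST[k][2];q=.2;T=lambda q:S(k,-np.cos(q)*1e3,np.sin(q)*1e3)-S(k,0,0)
p=knob(k,.1)+.035*T(.1)
reach([*p,.19],[np.pi,0,np.pi+a-.1]); move_l([*p,ZT],.15)
q,log=push(k,.1,-.1,1,np.pi,step=.03,fmax=15); print(q,log)
e=np.array(sense()["ee_pos"])[:2]+.02*T(q)
move_l([*e,ZT],.1); move_l([*e,.19],.25)
reach([.33,-.1,.36],best([.33,-.1,.36],np.pi))
im=get_image("scene");cv2.imwrite("pics/raw_scene5.png",im[:,:,::-1])
reach([.33,.0,.3],best([.33,.0,.3],np.pi))
top=get_image("top")
o0=cv2.imread("pics/raw_top0.png")[:,:,::-1]; s0=cv2.imread("pics/raw_scene0.png")[:,:,::-1]
row=lambda a,b,c:np.hstack([cv2.resize(i[c[1]-25:c[1]+25,c[0]-30:c[0]+30],(390,280),interpolation=cv2.INTER_CUBIC) for i in(a,b)])
cv2.imwrite("pics/p5.png",np.vstack([row(o0,top,(165,207)),row(o0,top,(347,205))])[:,:,::-1])
cv2.imwrite("pics/p6.png",row(s0,im,(200,170))[:,:,::-1])
print(sense()["t"],sense()["ee_pos"])
```

```text
-0.01428571428571429 [(np.float64(0.07), [-0.2, -0.6]), (np.float64(0.04), [-0.7, 0.3]), (np.float64(0.01), [-7.9, 0.1]), (np.float64(-0.01), [-16.0, 1.0])]
83.15 [ 3.30346007e-01 -2.47829527e-04  3.00490693e-01]
```

View pics/p5.png

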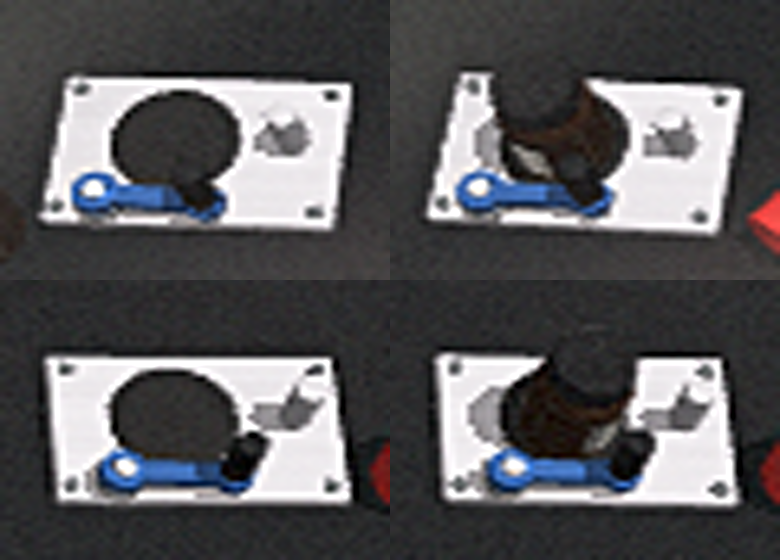

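View pics/p6.png

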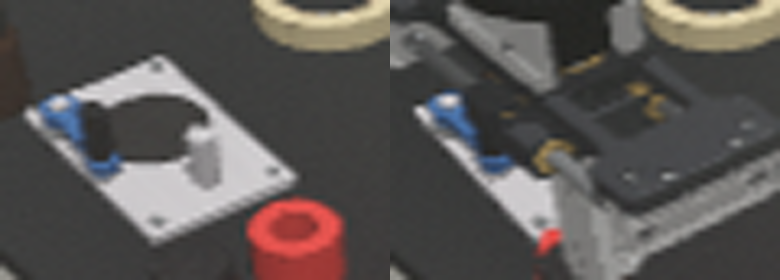

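The A and B arms sit exactly as they did at the start (closed), and the plates haven't moved beyond about 1 mm. Last check is jar centring on the pads: I overlay the model outlines on the clear pictures.

Run:
```python
from h import *
def ov(n,f,k,c,jar=True):
    im=cv2.imread(f"pics/{f}.png"); im=im[c[1]-25:c[1]+25,c[0]-30:c[0]+30]
    im=cv2.resize(np.clip(255*(im/255.)**.6,0,255).astype(np.uint8),None,fx=6.5,fy=6.5,interpolation=cv2.INTER_CUBIC)
    d=lambda s,col:cv2.polylines(im,[((s-[c[0]-30,c[1]-25]+.5)*6.5).astype(int).reshape(-1,1,2)],True,col,1)
    p=S(k,5,12)
    d(sil(n,*p,.035,.014,.0141),(0,255,0))
    if jar: d(sil(n,*p,.026,.014,.0141),(0,255,255)); d(sil(n,*p,.026,.014,.072),(0,0,255))
    return im
a=np.hstack([ov("top","raw_top4","A",(165,205)),ov("top","raw_top3","B",(347,203))])
b=np.hstack([ov("scene","raw_scene3","A",(197,170)),ov("scene","raw_scene3","B",(309,275))])
cv2.imwrite("pics/p7.png",np.vstack([a,b])[:598])
```

```text
(no output)
```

View pics/p7.png

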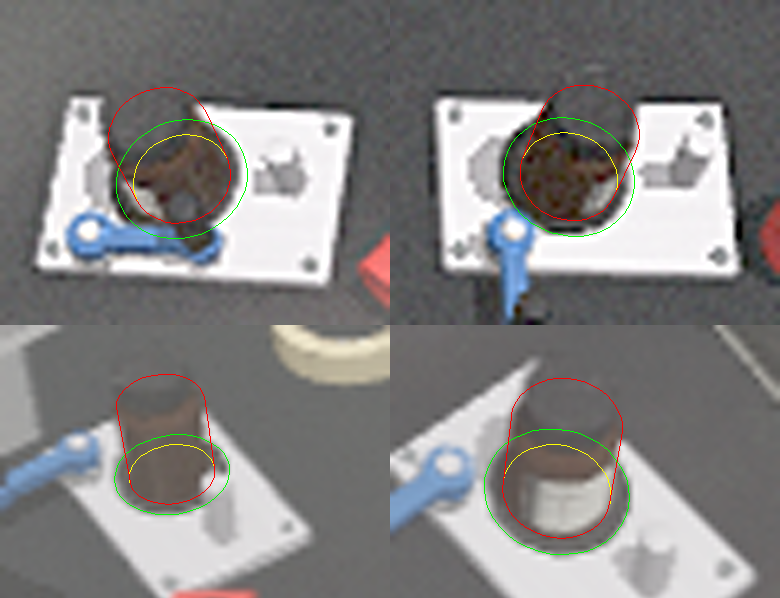

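Both jars stand upright and concentric with their pads to within about 2–3 mm in both cameras. I'm handing in.

```bash
python3 -c "
from rig import *
print(sense()['t']);job_done()"
```

```text
83.15
the job is handed in; nothing more can be done
```

The job is handed in at 83 s of the 210 s allowed. Only two stations were there, and neither arm binds, so each station got a brown jar and no collar was used.

- **Arms out:** both swung freely to their end stop at about 1.55 rad. I left them out until both jars were placed.
- **Jars:** one stands upright on the middle of each pad. Outlines drawn over both camera views put them within about 2–3 mm of centre, and the grip held on both carries.
- **Arms closed:** I pushed both onto their stops with 16–18 N. In the top view they look the same as in the first picture, and the stations had moved no more than about 1 mm.
- **Collars and spare jar:** the collar to the right of the left-hand station was knocked aside, and seems to lie on its side, while the robot was away from it. I left it, the other collars and the spare jar on the bench, clear of the stations.
- **Failed view:** in the last side-camera picture the gripper hid the left-hand station's pad. Its centring was checked from the top view and from an earlier side view taken before the arms were closed.

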